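# Fasten the sealed dry-goods chest

## Task

Fasten the wooden dry-goods chest. Its lid stands proud on a springy seal: swing the steel hasp down to the front, press it and the lid down so that its slot passes over the staple, and push it flat against the chest, firmly but without forcing it, so that the lid stays held down. Then take the pin out of the neck of the little stoneware bottle and drop it through the staple's loop in front of the hasp (the staple may sit a few millimetres off the middle, so feel for it), handle up and fully home; leave the bottle standing and the tin, egg timer and tape where they are.

Things in the scene. Friction and masses are not known exactly. Their poses are not given: they have to be found in the camera images.
- chest: Fixed wooden chest, 240 wide (its y), 150 deep (its x), lid top 140 above the worktop when pressed down. Origin: centre of its underside; x points into the chest away from its front, so the front face is the plane x = -75 mm; z up. The lid is hinged along the top rear edge.
- lid (a joint): Angle of the lid, rad: 0 = pressed fully down on a hard stop. It rests near 0.05 (its front edge about 8 mm proud) on a springy foam-rubber seal and travels only 0 to 0.08. Holding its front edge fully down takes 10 to 14 N; it springs up again when let go.
- hasp (a joint): Angle of the steel hasp, rad: 0 = hanging straight down flat on the chest front, 1.57 = sticking out level towards the front, 3.14 = straight up, 3.4 = end stop, leaning back over the lid. Stiff hinge: it stays where it is left (1 to 2 N at its end moves it).
- hasp_hinge (a point): Centre of the hasp's hinge barrel, on the lid's front edge: 9 mm below the lid's top, 4.5 mm out from the front face; rises with the lid. The hinge axis is the chest's y. Frame turns with the hasp: its -z points along the plate to its free end, its -x out of the outer face (the face that looks away from the chest when closed; it looks up at 1.57 and to the rear at 3.14).
- hasp_lip (a point): Middle of the hasp's free end, 66 mm from the hinge axis. The hasp is a steel plate 96 wide, 3.5 thick, 70 long from the hinge axis; along its free end a 4 mm thick lip stands 14 mm out of its outer face, in two wings 16 to 48 mm either side of the middle: ledges to press down on with a fingertip beside the staple; the pin passes between them. Axes as hasp_hinge.
- hasp_slot (a point): Centre of the hasp's slot, 37 wide, 40 to 58.6 mm from the hinge axis. The bar below it clears the staple's nose only when the lid is within about 2 mm of fully down; else it stops against the nose at about 0.4 to 0.5 rad. Once home it hooks under the staple and keeps the lid down. The barrels lie 27 to 48 mm either side of the middle; between them is a gap. Axes as hasp_hinge.
- staple (a point): Nominal centre of the staple's opening, level with its top: 14.5 mm out from the chest front, 86 above the worktop. x into the chest, z up. The true staple is screwed tight in a slotted plate up to 5 mm left or right (y) of this point: find it by touch or sight. Flat steel U, 22.5 wide, 31 out; opening 10.5 wide, from the face to 25 mm out (hasp home: 4 to 25). Bars 6 wide, 5 thick.
- pin_grip (a point): Centre of the dark wooden handle of the retaining pin. z along the pin, up when the handle is up. Handle 16 in diameter, 46 long (23 each way); below it a collar 18 across and 3 thick, then a steel shank 8 in diameter, 45 long, its tip flat, barely chamfered, 71 below this point. 70 g. The pin starts upright in the bottle's neck, its collar on the bottle's mouth.
- pin_collar (a point): Centre of the underside of the pin's collar, 26 mm below pin_grip; fully home it sits on the top of the staple.
- pin_tip (a point): Lower end of the pin, on its axis, 45 mm below the collar's underside.
- bottle: Loose white stoneware bottle, 60 in diameter, 80 high, mouth 12 mm wide inside, 350 g. Origin: centre of its underside. Stands to the left or right in front of the chest.
- egg_timer: Bystander: cream egg timer, 66 in diameter, 65 high. Origin: centre of its underside.
- tin: Bystander: food tin, 75 in diameter, 58 high. Origin: centre of its underside.
- tape: Bystander: roll of tape lying flat, 103 in diameter, 25 high. Origin: centre of its underside.
There are look-alikes about, which are no part of the job. What is shaped like the part that bears pin_grip but blue is not meant.

How it is judged:
On the way, in this order (a step that is already met when the one before it is completed fails the run):
1. the hasp is home over the staple, flat on the chest, and the lid is held down (value of joint hasp below 0.08 rad and value of joint lid below 0.03 rad), for 0.3 s.
2. the pin is through the staple's loop, its collar down on the staple (z of pin_collar in the frame of staple between -0.004 and 0.004 m and horizontal distance between pin_collar and staple below 0.01 m), for 0.2 s.
At the end, for the whole second after the job is handed in: Hasp within 0.08 rad of flat on the chest front, lid held down within 0.03 rad (4.5 mm at its front edge), pin upright within 0.15 rad through the staple's loop with its collar within 4 mm of the staple's top, bottle standing upright on the worktop (all of step 1 and all of step 2 and horizontal distance between pin_tip and staple below 0.013 m and angle between pin_grip's own z axis and vertical below 0.15 rad and angle between bottle's own z axis and vertical below 0.1 rad and height (world z) of bottle above -0.01 m); the robot touches nothing.
It fails at once if a bystander (egg timer, tin or tape) was moved more than 3 cm (distance of any of egg_timer, tin, tape from where it was at the start of the episode above 0.03 m).
It fails at once if the bottle was knocked over (angle between bottle's own z axis and vertical above 0.5 rad).
It fails at once if the hasp was forced with more than 120 N (contact force between the fingers and hasp above 120 N).
It also fails if it takes over 72 s, if anything falls off the work surface, if the arm or the gripper's body presses on something with over 40 N, if the wrist force passes 120 N, or if a joint passes its speed limit or range.

## Robot

A 6-joint arm with a two-finger parallel gripper is mounted at the origin on a cart in front of the work surface, level with it; the furniture and walls round the work are solid. World frame = base frame: x ahead of the robot, y to its left, z up, the work surface at z = 0. Lengths are in m, angles in rad, forces in N, time in s.
With the tool pointing down it reaches from about 0.25 to 0.8 m from the base axis. Payload 8.5 kg.
Tool frame: the origin (TCP) lies at the very end of the fingers, on their centre line; the grasp point (between the pads) lies 19 mm behind it; y points along the fingers, x is the direction in which the jaws open and shut, and the axes are right-handed (so a half turn about y gives the same grasp; the last joint's range is limited). The gripper opens to 85 mm and grips with 20 to 120 N. Pads are 22 mm wide; open, the fingers measure 114 mm over their backs; the gripper's body (76 mm by 85 mm) begins 54 mm behind the grasp point. The pads swing forward as they close: fully open they stand 13 mm farther back than shut.
Start: joints at [-1.269, 0.238, -0.013, 1.319, 0, 1.571], TCP at [0.156, -0.501, 0.231] pointing down, gripper open.
Joint ranges: [-2.66, 2.66], [-1.03, 1.9], [-1.14, 1.46], [-1.82, 2.27], [-1.45, 1.34], [-3.14, 3.14]. Speed limits (rad/s): [2.22, 2.22, 2.79, 3.14, 3.14, 3.14].

## Interface

Orientations are given as a unit quaternion [w, x, y, z].
In Python, from rig import get_obs, snapshot, hand_in gives the robot as it stands.
- The arm moves only by the tool arm_command, never from a script. Its argument "commands" is one flat list of numbers, 7 for each row, row after row: the opening, from 0 (shut) to 1 (fully open), then the shift along the tool's x, y, z in mm, then the turn, a rotation vector about the tool's x, y, z in rad. A call has exactly 10 rows; each row shifts and turns the commanded pose from where the row before left it, along the tool's axes as they then stand; what a row does not reach is not made up. A row lasts 1/12 s, in which the tool goes at most 41.7 mm and 7.16 degrees, less where a joint would pass 70% of its speed; a pose out of reach is approached as far as the arm can. A call with a gripper value outside its range is refused whole. The fingers move at their own pace and stop on an object; "newtons" is the grip in N (left out, the last holds). Time passes only in rows, so rows that do not move let the fingers close, or fill a call up. It gives the time, the measured TCP pose, the force and the opening at its end, in the units of the state.
- get_obs(): the state, without advancing time (a new reading comes with each control period).
- snapshot(name): name is "side" or "top"; returns a dict with "frame" (384x512x3 uint8, red, green, blue), "depth" (384x512 float32, m along the optical axis (not along the pixel's ray), 0 where there is no reading), "intrinsics" (3x3 intrinsics, pixels), "R" (3x3) and "t" (3): a world point X has camera coordinates R X + t. Camera axes: x right, y down, z forward; pixel columns grow to the right and rows downward; lengths in m; the calibration is good to about 2 mm. A picture is of the moment at which its call begins.
- hand_in(): hands the job in, once; it reports no verdict.
The state is a dict: "clock": time; "q": joint angles; "qd": joint speeds; "joint_torque": joint torques, N m; "position": TCP position; "eef_rot": TCP orientation; "force": force on the tool from outside, world axes, zero at the start; "wrist_torque": the same for the moment, N m; "grip_width": opening from 0.0 (shut) to 1.0 (fully open).
Only numpy, scipy, OpenCV 4.12 (cv2) and the standard library are available. Lean on these libraries where they do the work, as an engineer would, in place of code of your own. Each camera call takes 0.05 s, during which the arm holds its last target. There are 200 camera calls.

## Working session

There is one attempt and no reset: what is moved stays moved. The work goes in short steps, Python scripts to look and compute and a tool call to move; the robot and the scene stay as the last step left them, time stands still between calls to the robot, and variables do not carry over. Pictures are saved under pics/ and viewed, about 8 in all and at most 12, crops included, and the job is handed in when it is done.

Besides the shell and the picture viewer there is one more tool, called as name(argument=value, ...) on one line, values as JSON. arm_command: Moves the arm, as the interface text tells. Its arguments: {"type":"object","properties":{"commands":{"type":"array"},"newtons":{"type":"number"}},"required":["commands"]}

```bash
mkdir -p pics && cat > h.py <<'E'
import numpy as np,cv2
from rig import get_obs,snapshot,hand_in
def pts(s):
    d=s["depth"];K=np.array(s["intrinsics"]);v,u=np.indices(d.shape)
    c=np.stack([(u-K[0,2])/K[0,0]*d,(v-K[1,2])/K[1,1]*d,d],-1)
    return (c-np.array(s["t"]))@np.array(s["R"])
def save(n,im,sc=1):
    cv2.imwrite("pics/"+n+".png",cv2.resize(im[...,::-1],None,fx=sc,fy=sc,interpolation=cv2.INTER_CUBIC))
def proj(s,X):
    c=np.array(s["R"])@np.array(X)+np.array(s["t"]);p=np.array(s["intrinsics"])@c;return p[:2]/p[2]
E
python3 - <<'E'
from h import *
o=get_obs();print({k:np.round(v,3) for k,v in o.items()})
a=snapshot("side");b=snapshot("top")
np.savez("s0.npz",**{"a_"+k:v for k,v in a.items()},**{"b_"+k:v for k,v in b.items()})
save("side0",a["frame"],1.5);save("top0",b["frame"],1.5)
for s in(a,b):print(np.round(s["intrinsics"],1).tolist(),np.round(s["R"],3).tolist(),np.round(s["t"],3))
E
```

```text
{'clock': np.float64(0.0), 'q': array([-1.269,  0.239, -0.014,  1.319, -0.   ,  1.571]), 'qd': array([ 0.001, -0.001, -0.002,  0.001, -0.   ,  0.002]), 'joint_torque': array([-1.0000e-03, -5.3878e+01,  3.4645e+01,  1.8000e-02, -0.0000e+00,
       -0.0000e+00]), 'position': array([ 0.156, -0.501,  0.231]), 'eef_rot': array([ 0.57 , -0.569,  0.42 , -0.419]), 'force': array([ 0.429, -0.208, -0.365]), 'wrist_torque': array([0.023, 0.024, 0.042]), 'grip_width': np.float64(0.998)}
[[376.8, 0.0, 252.9], [0.0, 376.8, 192.1], [0.0, 0.0, 1.0]] [[-0.656, -0.755, 0.008], [-0.492, 0.419, -0.763], [0.573, -0.505, -0.646]] [0.353 0.323 0.859]
[[408.5, 0.0, 257.4], [0.0, 408.5, 186.6], [0.0, 0.0, 1.0]] [[-0.008, -1.0, -0.016], [-0.994, 0.01, -0.105], [0.105, 0.015, -0.994]] [0.038 0.513 1.348]
```

View pics/side0.png

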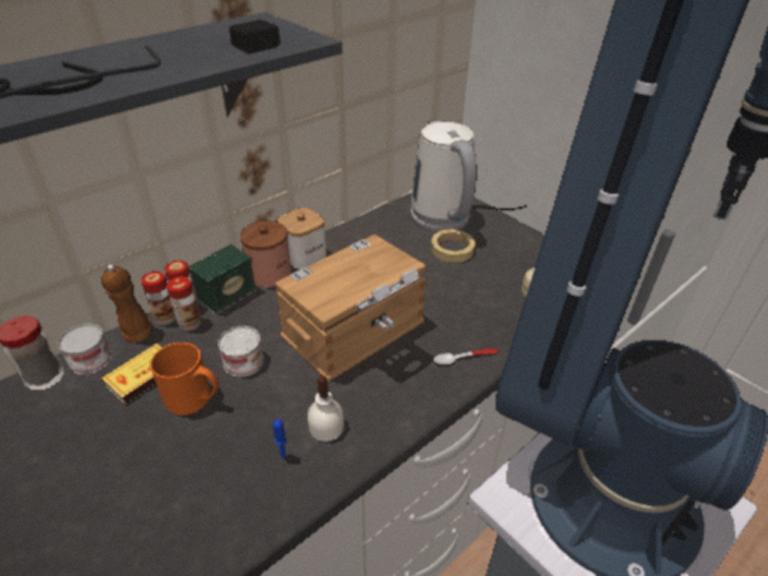

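View pics/top0.png

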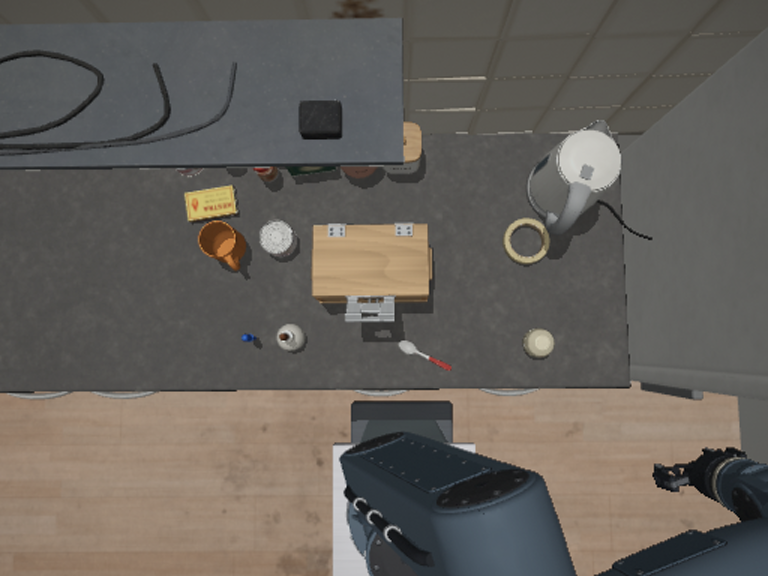

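Side view: the chest is at about (350,300) with its hasp part-way out at (390,290). The bottle with the dark wooden pin handle is at (323,388), and a blue look-alike stands at (280,435). Top view: chest (372,262), hasp (370,308), bottle (291,337), blue pin (248,338). The brown handle in the bottle's neck fits the description, so I'll confirm it in a crop while measuring.

```bash
python3 - <<'E'
from h import *
z=np.load("s0.npz");a={k[2:]:z[k] for k in z if k[0]=="a"};b={k[2:]:z[k] for k in z if k[0]=="b"}
A=pts(a);B=pts(b)
# chest lid top from top view
m=(B[...,2]>.12)&(B[...,2]<.165)&(b["depth"]>0)&(B[...,0]<.62)
hsv=cv2.cvtColor(b["frame"],cv2.COLOR_RGB2HSV);wood=m&(hsv[...,1]>70)
n,l,st,_=cv2.connectedComponentsWithStats(wood.astype(np.uint8));i=1+st[1:,4].argmax();w=l==i
P=B[w];r=cv2.minAreaRect((P[:,:2]*1000).astype(np.float32));print("lid",r,cv2.boxPoints(r).tolist());
c=np.linalg.lstsq(np.c_[P[:,:2],np.ones(len(P))],P[:,2],rcond=None)[0];print("plane",c,P[:,2].mean())
# hasp, gray region in front of chest
q=B[(hsv[...,1]<60)&(B[...,2]>.03)&(B[...,2]<.3)&(np.indices(m.shape)[0]<225)&(np.indices(m.shape)[0]>188)&(np.indices(m.shape)[1]>225)&(np.indices(m.shape)[1]<270)]
for x0 in np.arange(q[:,0].min(),q[:,0].max(),.006):
  t=q[(q[:,0]>=x0)&(q[:,0]<x0+.006)]
  if len(t):print(round(x0,3),len(t),np.round(t.mean(0),3),np.round(np.ptp(t[:,1]),3))
hs=cv2.cvtColor(a["frame"],cv2.COLOR_RGB2HSV)
# bottle & pin side/top
for nm,I,S,(u0,u1,v0,v1) in(("side",A,a,(200,232,245,300)),("top",B,b,(180,208,212,240))):
  R=I[v0:v1,u0:u1].reshape(-1,3);R=R[(R[:,2]>.01)&(R[:,2]<.2)]
  for z0 in np.arange(0,.16,.01):
    t=R[(R[:,2]>=z0)&(R[:,2]<z0+.01)]
    if len(t):print(nm,round(z0,2),len(t),np.round(t.min(0),3),np.round(t.max(0),3))
save("crop1",np.vstack([cv2.resize(a["frame"][235:315,170:250],(400,400)),cv2.resize(a["frame"][145:255,170:300],(400,338))[:200*0+338]])[:,:],.8)
cv2.imwrite("pics/crop1.png",np.hstack([cv2.resize(a["frame"][235:315,170:250],(400,400),interpolation=2),cv2.resize(a["frame"][175:235,225:285],(400,400),interpolation=2)])[...,::-1])
E
```

```text
lid ((543.6199340820312, 64.79751586914062), (149.63584899902344, 239.7415313720703), 0.3253139555454254) [[468.12261962890625, 184.24154663085938], [469.48382568359375, -55.496116638183594], [619.1172485351562, -54.646514892578125], [617.7560424804688, 185.09115600585938]]
plane [-0.04832394 -0.00093979  0.1714048 ] 0.14528208274995083
0.416 69 [0.419 0.068 0.192] 0.094
0.422 55 [0.425 0.065 0.196] 0.094
0.428 32 [0.43  0.054 0.199] 0.093
0.434 48 [0.437 0.071 0.16 ] 0.093
0.44 64 [0.442 0.065 0.165] 0.093
0.446 64 [0.448 0.065 0.158] 0.094
0.452 44 [0.454 0.064 0.151] 0.095
0.458 29 [0.461 0.061 0.136] 0.095
0.464 80 [0.468 0.067 0.128] 0.107
0.47 1 [0.47  0.107 0.143] 0.0
side 0.01 113 [0.359 0.151 0.01 ] [0.5   0.281 0.02 ]
side 0.02 82 [0.359 0.169 0.02 ] [0.486 0.281 0.03 ]
side 0.03 80 [0.359 0.178 0.03 ] [0.476 0.281 0.04 ]
side 0.04 122 [0.361 0.224 0.04 ] [0.416 0.279 0.05 ]
side 0.05 144 [0.364 0.229 0.05 ] [0.41  0.274 0.06 ]
side 0.06 41 [0.374 0.24  0.06 ] [0.399 0.264 0.07 ]
side 0.07 34 [0.377 0.241 0.07 ] [0.398 0.263 0.08 ]
side 0.08 41 [0.377 0.238 0.08 ] [0.4   0.
[... 242 characters left out ...]
.252 0.13 ] [0.393 0.254 0.131]
top 0.01 9 [0.359 0.208 0.01 ] [0.417 0.238 0.018]
top 0.02 8 [0.366 0.219 0.021] [0.396 0.229 0.029]
top 0.03 17 [0.36  0.219 0.032] [0.416 0.274 0.039]
top 0.04 59 [0.363 0.22  0.04 ] [0.416 0.276 0.05 ]
top 0.05 92 [0.363 0.222 0.05 ] [0.412 0.272 0.06 ]
top 0.06 22 [0.37  0.231 0.06 ] [0.409 0.263 0.067]
top 0.07 13 [0.376 0.237 0.074] [0.402 0.257 0.08 ]
top 0.08 21 [0.376 0.236 0.08 ] [0.402 0.256 0.09 ]
top 0.09 2 [0.389 0.24  0.098] [0.395 0.244 0.099]
top 0.1 2 [0.382 0.242 0.109] [0.385 0.245 0.109]
top 0.11 3 [0.382 0.241 0.112] [0.392 0.246 0.118]
top 0.12 17 [0.382 0.241 0.121] [0.395 0.254 0.13 ]
top 0.13 4 [0.385 0.244 0.131] [0.391 0.25  0.134]
```

View pics/crop1.png

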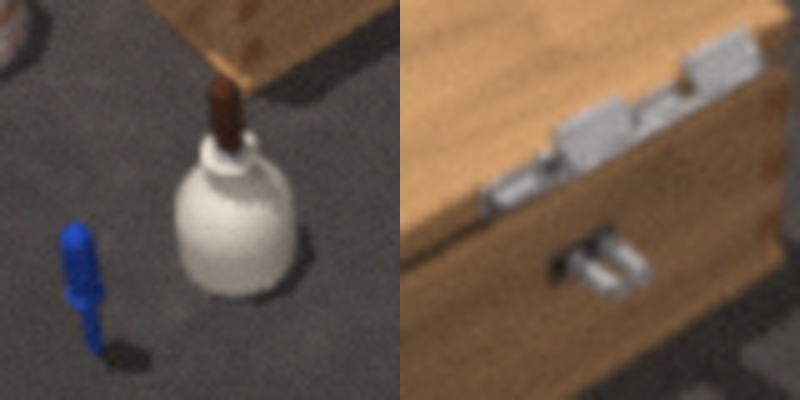

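The crop confirms it: the brown handle in the white bottle (left half, 228,110) is the pin, and the blue one (82,260) lies loose beside it. The right half shows the hasp leaning up and out at about 2.45 rad, with the bare staple at (600,265). Next I work out the staple offset and the first moves.

```bash
cat >> h.py <<'E'
from scipy.spatial.transform import Rotation as Ro
def pose(o=None):
    o=o or get_obs();q=np.array(o["eef_rot"]);return np.array(o["position"]),Ro.from_quat(np.r_[q[1:],q[0]])
def goal(tilt,yaw=0,xs=1):
    # fingers down, leaning forward by tilt; tool x along world y*xs
    y=np.array([np.sin(tilt),0,-np.cos(tilt)]);x=np.array([0,xs,0]);R=np.c_[x,y,np.cross(x,y)]
    return Ro.from_euler("z",yaw)*Ro.from_matrix(R)
def to(p,R,show=True):
    P,C=pose();rel=C.inv()*R
    print("shift now-frame mm",np.round(C.inv().apply(np.array(p)-P)*1000,1),"goal-frame mm",np.round(R.inv().apply(np.array(p)-P)*1000,1),"rotvec",np.round(rel.as_rotvec(),3),"force",np.round(get_obs()["force"],1),"pos",np.round(P,4))
E
python3 - <<'E'
from h import *
z=np.load("s0.npz");a={k[2:]:z[k] for k in z if k[0]=="a"}
A=pts(a);m=(A[...,0]<.462)&(A[...,0]>.43)&(A[...,2]>.06)&(A[...,2]<.1)&(A[...,1]>.03)&(A[...,1]<.1)
v,u=np.nonzero(m)
for i in np.unique(v):
  s=v==i; print(i,[(int(x),*np.round(1000*A[i,x]).astype(int).tolist()) for x in u[s]])
print("nominal px",proj(a,[.454,.0647,.086]))
P,C=pose();print(C.as_matrix().round(2).tolist())
for xs in(1,-1):
  to([.40,.065,.26],goal(0,0,xs)); 
E
```

```text
211 [(257, 459, 55, 89)]
212 [(256, 460, 58, 86), (257, 458, 56, 86), (258, 455, 55, 88)]
213 [(256, 461, 57, 81), (257, 456, 58, 85), (258, 455, 55, 84), (259, 452, 54, 86)]
214 [(256, 461, 57, 77), (258, 452, 58, 85), (259, 449, 57, 86), (260, 446, 56, 88)]
215 [(251, 459, 77, 87), (252, 459, 74, 86), (253, 457, 72, 85), (254, 454, 70, 86), (257, 455, 59, 79), (258, 451, 58, 81), (259, 448, 58, 84), (260, 445, 57, 85), (261, 442, 55, 86), (262, 441, 52, 85)]
216 [(251, 462, 75, 80), (252, 458, 74, 83), (253, 453, 75, 86), (254, 452, 72, 86), (255, 450, 71, 86), (259, 443, 62, 86), (260, 441, 60, 86), (261, 440, 58, 85), (262, 438, 55, 85)]
217 [(251, 459, 77, 80), (252, 458, 74, 79), (253, 454, 74, 82), (254, 452, 72, 82), (255, 448, 72, 85), (256, 444, 72, 87), (257, 443, 69, 87), (258, 443, 66, 85), (259, 439, 66, 87), (260, 439, 62, 85), (261, 438, 59, 84)]
218 [(253, 455, 73, 76), (254, 449, 75, 82), (255, 446, 74, 84), (256, 442, 74, 86), (257, 441, 71, 86), (258, 440, 68, 84), (259, 439, 66, 83)]
219 [(255, 443, 76, 83), (256, 442, 74, 83), (257, 439, 73, 85), (258, 439, 69, 82)]
nominal px [255.60601088 214.26981853]
[[0.3, -0.0, 0.95], [-0.95, 0.0, 0.3], [-0.0, -1.0, 0.0]]
shift now-frame mm [-467.9  -28.7  401.2] goal-frame mm [ 565.9  -29.3 -244. ] rotvec [-2.00e-03 -2.84e+00 -0.00e+00] force [-0.4  0.5  0.1] pos [ 0.156  -0.5009  0.2307]
shift now-frame mm [-467.9  -28.7  401.2] goal-frame mm [-565.9  -29.3  244. ] rotvec [ 0.     0.302 -0.001] force [-0.4  0.5  0.1] pos [ 0.156  -0.5009  0.2307]
```

arm_command(commands=[0.54, 0, -10, 0, 0, 0.1, 0, 0.54, 0, -10, 0, 0, 0.1, 0, 0.54, 0, -10, 0, 0, 0.102, 0, 0.54, -33, 0, 19, 0, 0, 0, 0.54, -33, 0, 19, 0, 0, 0, 0.54, -33, 0, 19, 0, 0, 0, 0.54, -33, 0, 19, 0, 0, 0, 0.54, -33, 0, 19, 0, 0, 0, 0.54, -33, 0, 19, 0, 0, 0, 0.54, -33, 0, 19, 0, 0, 0], newtons=60)

```text
clock: 0.93
position: [0.2893, -0.2685, 0.2612]
eef_rot: [0.5, -0.5, 0.5, -0.5]
force: [0.6, -0.6, -0.2]
grip_width: 0.536
```

arm_command(commands=[0.54, -33, 0, 20, 0, 0, 0, 0.54, -33, 0, 20, 0, 0, 0, 0.54, -33, 0, 20, 0, 0, 0, 0.54, -33, 0, 20, 0, 0, 0, 0.54, -33, 0, 20, 0, 0, 0, 0.54, -33, 0, 20, 0, 0, 0, 0.54, -33, 0, 20, 0, 0, 0, 0.54, -33, 0, 20, 0, 0, 0, 0.54, -33, 0, 20, 0, 0, 0, 0.54, -33, 0, 20, 0, 0, 0])

```text
clock: 1.77
position: [0.49, 0.0308, 0.2614]
eef_rot: [0.518, -0.505, 0.495, -0.481]
force: [-0.2, -0.5, -0.2]
grip_width: 0.539
```

```bash
python3 -c "
from h import *
to([.49,.065,.26],goal(0,0,-1));to([.49,.065,.163],goal(0,0,-1));o=get_obs();print(o['clock'],o['grip_width'],np.round(o['q'],2))"
```

```text
shift now-frame mm [-34.1   2.3   1.6] goal-frame mm [-34.2   1.4   0. ] rotvec [ 0.001  0.047 -0.026] force [-0.2 -0.5 -0.2] pos [0.49   0.0308 0.2614]
shift now-frame mm [-31.5  99.3   1.7] goal-frame mm [-34.2  98.4   0. ] rotvec [ 0.001  0.047 -0.026] force [-0.2 -0.5 -0.2] pos [0.49   0.0308 0.2614]
1.7667 0.5390890484971901 [ 0.05  0.17 -0.02  1.38  0.03  3.14]
```

q6 has hit its stop at 3.14, so I'll turn the tool half round, which gives the same grasp.

arm_command(commands=[0.54, 0, 0, 0, 0, -0.124, 0, 0.54, 0, 0, 0, 0, -0.124, 0, 0.54, 0, 0, 0, 0, -0.124, 0, 0.54, 0, 0, 0, 0, -0.124, 0, 0.54, 0, 0, 0, 0, -0.124, 0, 0.54, 0, 0, 0, 0, -0.124, 0, 0.54, 0, 0, 0, 0, -0.124, 0, 0.54, 0, 0, 0, 0, -0.124, 0, 0.54, 0, 0, 0, 0, -0.124, 0, 0.54, 0, 0, 0, 0, -0.124, 0])

```text
clock: 2.6
position: [0.4893, 0.0284, 0.2614]
eef_rot: [0.709, -0.691, 0.101, -0.097]
force: [0.8, 0.2, -0.2]
grip_width: 0.541
```

arm_command(commands=[0.54, 0, 0, 0, 0, -0.124, 0, 0.54, 0, 0, 0, 0, -0.124, 0, 0.54, 0, 0, 0, 0, -0.124, 0, 0.54, 0, 0, 0, 0, -0.124, 0, 0.54, 0, 0, 0, 0, -0.124, 0, 0.54, 0, 0, 0, 0, -0.124, 0, 0.54, 0, 0, 0, 0, -0.124, 0, 0.54, 0, 0, 0, 0, -0.124, 0, 0.54, 0, 0, 0, 0, -0.124, 0, 0.54, 0, 0, 0, 0, -0.124, 0])

```text
clock: 3.43
position: [0.4893, 0.0284, 0.2614]
eef_rot: [0.636, -0.619, -0.329, 0.322]
force: [-0.3, 0.1, -0.1]
grip_width: 0.542
```

```bash
python3 -c "
from h import *
to([.49,.065,.163],goal(0));o=get_obs();print(o['clock'],o['grip_width'],np.round(o['q'],2))"
```

```text
shift now-frame mm [28.4 99.3 18.8] goal-frame mm [36.6 98.4 -0.7] rotvec [-0.01  -0.613  0.024] force [-0.3  0.1 -0.1] pos [0.4893 0.0284 0.2614]
3.4333 0.5417359613741246 [ 0.04  0.17 -0.02  1.38  0.03  0.65]
```

arm_command(commands=[0.54, 0, 0, 0, -0.002, -0.1226, 0.005, 0.54, 0, 0, 0, -0.002, -0.1226, 0.005, 0.54, 0, 0, 0, -0.002, -0.1226, 0.005, 0.54, 0, 0, 0, -0.002, -0.1226, 0.005, 0.54, 0, 0, 0, -0.002, -0.1226, 0.005, 0.54, 8, 20, 0, 0, 0, 0, 0.54, 8, 20, 0, 0, 0, 0, 0.54, 8, 20, 0, 0, 0, 0, 0.54, 8, 20, 0, 0, 0, 0, 0.54, 4.6, 18.4, 0, 0, 0, 0])

```text
clock: 4.27
position: [0.4893, 0.0655, 0.1619]
eef_rot: [-0.501, 0.501, 0.498, -0.499]
force: [0.5, -0.1, -0.1]
grip_width: 0.539
```

```bash
python3 -c "
from h import *
to([.436,.065,.16],goal(0));o=get_obs();print(o['clock'],o['grip_width'],np.round(o['q'],2))"
```

```text
shift now-frame mm [-0.8  1.9 53.3] goal-frame mm [-0.5  1.9 53.3] rotvec [-0.    -0.005 -0.001] force [ 0.5 -0.1 -0.1] pos [0.4893 0.0655 0.1619]
4.2667 0.538831294807203 [ 0.13  0.22 -0.22  1.13 -0.    0.14]
```

arm_command(commands=[0.54, 0, 0, 10, 0, 0, 0, 0.54, 0, 0, 10, 0, 0, 0, 0.54, 0, 0, 9, 0, 0, 0, 0.54, 0, 1, 9, 0, 0, 0, 0.54, 0, 2, 8, 0, 0, 0, 0.54, 0, 3, 7, 0, 0, 0, 0.54, 0, 4, 7, 0, 0, 0, 0.54, 0, 5, 6, 0, 0, 0, 0.54, 0, 5, 5, 0, 0, 0, 0.54, 0, 5, 3, 0, 0, 0])

```text
clock: 5.1
position: [0.4149, 0.0653, 0.1377]
eef_rot: [-0.501, 0.502, 0.498, -0.499]
force: [-0.9, -0.2, 1.5]
grip_width: 0.538
```

```bash
python3 - <<'E'
from h import *
s=snapshot("side");save("side1",s["frame"][120:290,150:350],3)
to([.421,.065,.113],goal(.3));to([.435,.065,.094],goal(.6))
E
```

```text
shift now-frame mm [-0.1 23.8 -7. ] goal-frame mm [-0.2 24.8  0.4] rotvec [-0.302 -0.006 -0.002] force [-1.3  0.4 -1.2] pos [0.4141 0.0652 0.1368]
shift now-frame mm [ -0.   42.8 -21. ] goal-frame mm [-0.2 47.1  6.9] rotvec [-0.602 -0.005 -0.003] force [-1.3  0.4 -1.2] pos [0.4141 0.0652 0.1368]
```

View pics/side1.png

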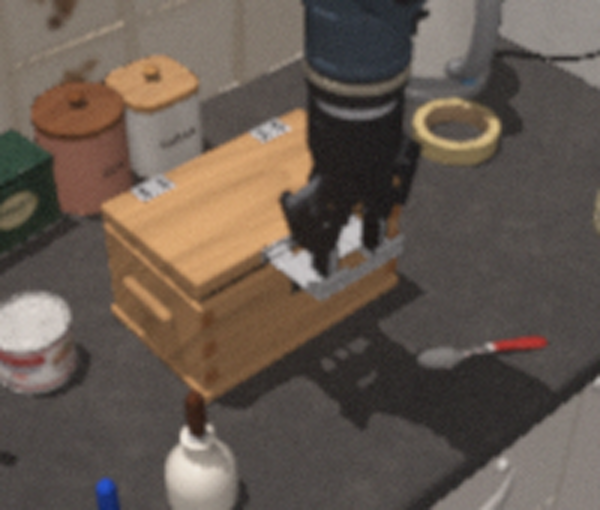

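The hasp is now about level, with both fingers straddling it on its outer face (fingertips at (325,270) and (370,245)). I'll carry on down while tilting the tool.

arm_command(commands=[0.54, 0, 5, -0.7, -0.06, 0, 0, 0.54, 0, 5, -0.7, -0.06, 0, 0, 0.54, 0, 5, -0.7, -0.06, 0, 0, 0.54, 0, 5, -0.7, -0.06, 0, 0, 0.54, 0, 5, -0.7, -0.06, 0, 0, 0.54, 0, 4.6, -0.9, -0.06, 0, 0, 0.54, 0, 4.6, -0.9, -0.06, 0, 0, 0.54, 0, 4.6, -0.9, -0.06, 0, 0, 0.54, 0, 4.6, -0.9, -0.06, 0, 0, 0.54, 0, 4.6, -0.9, -0.06, 0, 0])

```text
clock: 5.98
position: [0.4358, 0.0652, 0.0952]
eef_rot: [-0.33, 0.628, 0.624, -0.328]
force: [1.0, -0.3, 0.6]
grip_width: 0.537
```

```bash
python3 - <<'E'
from h import *
s=snapshot("side");save("side2",s["frame"][120:290,150:350],3)
to([.445,.065,.075],goal(.6));to([.456,.065,.068],goal(.6))
E
```

```text
shift now-frame mm [ 0.5 21.3  0.7] goal-frame mm [ 0.4 21.3  0.7] rotvec [ 0.004 -0.004 -0.004] force [-4.2 -0.6 -3.5] pos [0.4335 0.0646 0.093 ]
shift now-frame mm [ 0.6 33.3 -4.3] goal-frame mm [ 0.4 33.3 -4.5] rotvec [ 0.004 -0.004 -0.004] force [-4.2 -0.6 -3.5] pos [0.4335 0.0646 0.093 ]
```

View pics/side2.png

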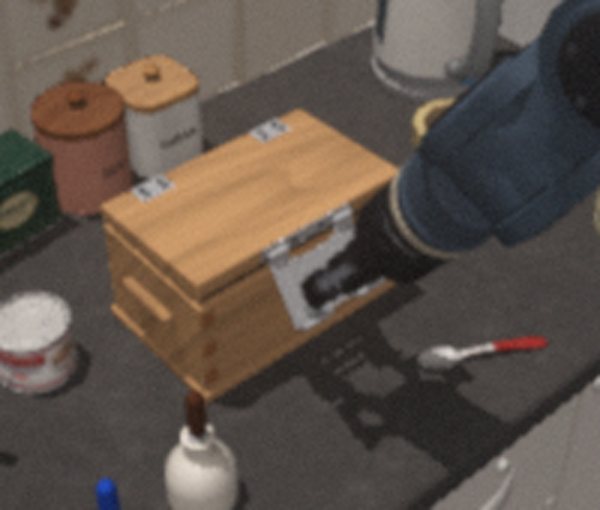

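The hasp hangs at about 0.5 rad with the fingers on its lower part (325,285). Now I press along the finger axis, watching the force.

arm_command(commands=[0.54, 0, 2, 0, 0, 0, 0, 0.54, 0, 2, 0, 0, 0, 0, 0.54, 0, 2, 0, 0, 0, 0, 0.54, 0, 2, 0, 0, 0, 0, 0.54, 0, 2, 0, 0, 0, 0, 0.54, 0, 2, 0, 0, 0, 0, 0.54, 0, 2, 0, 0, 0, 0, 0.54, 0, 2, 0, 0, 0, 0, 0.54, 0, 2, 0, 0, 0, 0, 0.54, 0, 0, 0, 0, 0, 0])

```text
clock: 6.87
position: [0.4462, 0.0651, 0.0798]
eef_rot: [-0.331, 0.627, 0.623, -0.329]
force: [-0.0, -0.9, 1.0]
grip_width: 0.542
```

```bash
cat >> h.py <<'E'
def look(x0=.38):
    s=snapshot("side");A=pts(s);h=cv2.cvtColor(s["frame"],cv2.COLOR_RGB2HSV)
    # lid top height near front edge, left part
    m=(A[...,0]>.475)&(A[...,0]<.49)&(A[...,1]>.12)&(A[...,1]<.18)&(A[...,2]>.125)&(A[...,2]<.16)
    print("lid front z",np.round(np.median(A[m][:,2]),4) if m.any() else None)
    return s,A,h
E
python3 - <<'E'
from h import *
look();to([.456,.065,.068],goal(.6))
E
```

```text
lid front z 0.1435
shift now-frame mm [ 0.  15.4 -1.7] goal-frame mm [-0.  15.4 -1.7] rotvec [-0.    -0.004 -0.004] force [0.9 0.7 0.7] pos [0.4459 0.065  0.0797]
```

arm_command(commands=[0.54, 0, 1.2, 0, 0, 0, 0, 0.54, 0, 1.2, 0, 0, 0, 0, 0.54, 0, 1.2, 0, 0, 0, 0, 0.54, 0, 1.2, 0, 0, 0, 0, 0.54, 0, 1.2, 0, 0, 0, 0, 0.54, 0, 1, 0, 0, 0, 0, 0.54, 0, 1, 0, 0, 0, 0, 0.54, 0, 1, 0, 0, 0, 0, 0.54, 0, 0, 0, 0, 0, 0, 0.54, 0, 0, 0, 0, 0, 0])

```text
clock: 7.75
position: [0.4518, 0.0652, 0.0731]
eef_rot: [-0.33, 0.628, 0.624, -0.328]
force: [-0.2, 0.3, 4.0]
grip_width: 0.543
```

```bash
python3 - <<'E'
from h import *
look();to([.456,.065,.068],goal(.6))
E
```

```text
lid front z 0.1429
shift now-frame mm [-0.2  6.6 -0.6] goal-frame mm [-0.2  6.6 -0.6] rotvec [ 0.002 -0.005 -0.004] force [-0.1  1.   3.9] pos [0.4517 0.0652 0.0731]
```

```bash
python3 - <<'E'
from h import *
s=snapshot("side");save("side3",s["frame"][165:255,210:310],6)
E
```

```text
(no output)
```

View pics/side3.png

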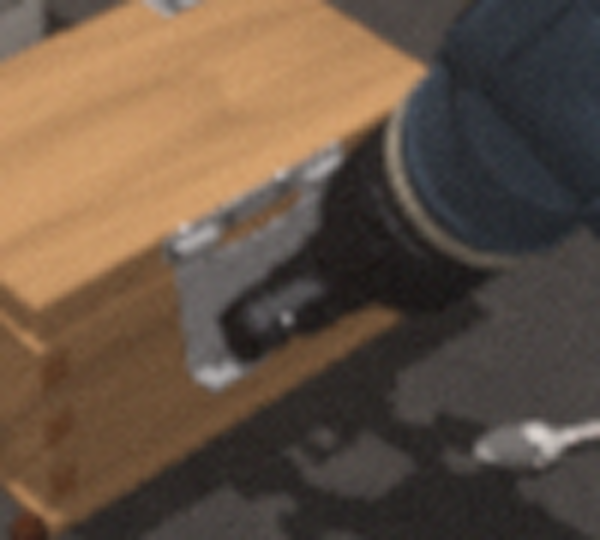

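The fingertips rest on the lip ledge (about (250,345)), the hasp still stands a little off, and the lid gap is visible at (40,330). Now I press straight down.

arm_command(commands=[0.54, 0, 0.7, 0.5, 0, 0, 0, 0.54, 0, 0.7, 0.5, 0, 0, 0, 0.54, 0, 0.7, 0.5, 0, 0, 0, 0.54, 0, 0.7, 0.5, 0, 0, 0, 0.54, 0, 0.7, 0.5, 0, 0, 0, 0.54, 0, 0.7, 0.5, 0, 0, 0, 0.54, 0, 0.7, 0.5, 0, 0, 0, 0.54, 0, 0, 0, 0, 0, 0, 0.54, 0, 0, 0, 0, 0, 0, 0.54, 0, 0, 0, 0, 0, 0])

```text
clock: 8.68
position: [0.4539, 0.0654, 0.069]
eef_rot: [-0.329, 0.629, 0.625, -0.327]
force: [2.3, -1.2, 11.1]
grip_width: 0.538
```

```bash
python3 - <<'E'
from h import *
look();to([.456,.065,.068],goal(.6))
E
```

```text
lid front z 0.1402
shift now-frame mm [-0.4  2.1 -1.1] goal-frame mm [-0.4  2.  -1.1] rotvec [ 0.007 -0.005 -0.004] force [ 2.1 -1.1 12.7] pos [0.4539 0.0654 0.069 ]
```

arm_command(commands=[0.54, 0, 0.7, 0.5, 0, 0, 0, 0.54, 0, 0.7, 0.5, 0, 0, 0, 0.54, 0, 0.7, 0.5, 0, 0, 0, 0.54, 0, 0.7, 0.5, 0, 0, 0, 0.54, 0, 0.7, 0.5, 0, 0, 0, 0.54, 0, 0, 0, 0, 0, 0, 0.54, 0, 0, 0, 0, 0, 0, 0.54, 0, 0, 0, 0, 0, 0, 0.54, 0, 0, 0, 0, 0, 0, 0.54, 0, 0, 0, 0, 0, 0])

```text
clock: 9.57
position: [0.4573, 0.0657, 0.0677]
eef_rot: [-0.327, 0.63, 0.626, -0.324]
force: [3.5, -4.2, 24.5]
grip_width: 0.54
```

```bash
python3 - <<'E'
from h import *
s,_,_=look();to([.456,.065,.068],goal(.6));save("side4",s["frame"][165:255,210:310],6)
E
```

```text
lid front z 0.1401
shift now-frame mm [-0.7 -1.   0.9] goal-frame mm [-0.7 -1.   0.9] rotvec [ 0.015 -0.007 -0.004] force [ 3.5 -3.8 24.2] pos [0.4573 0.0657 0.0677]
```

View pics/side4.png

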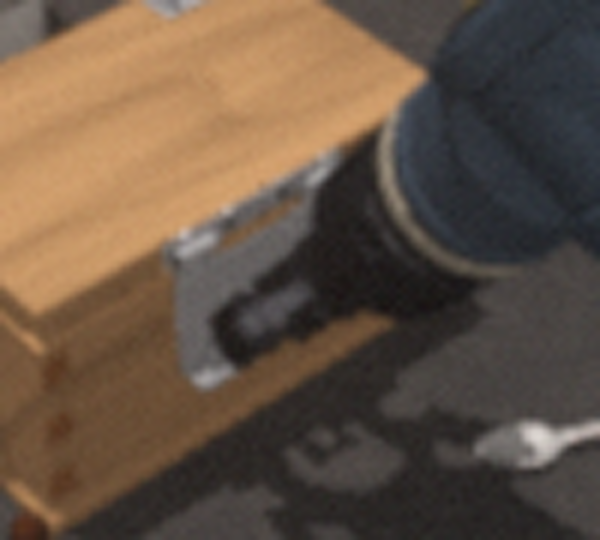

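The lid is on its stop (0.140) and the gap has closed. Now push forward while still holding down.

arm_command(commands=[0.54, 0, 0.6, -0.8, 0, 0, 0, 0.54, 0, 0.6, -0.8, 0, 0, 0, 0.54, 0, 0.6, -0.8, 0, 0, 0, 0.54, 0, 0.6, -0.8, 0, 0, 0, 0.54, 0, 0.6, -0.8, 0, 0, 0, 0.54, 0, 0.6, -0.8, 0, 0, 0, 0.54, 0, 0.6, -0.8, 0, 0, 0, 0.54, 0, 0, 0, 0, 0, 0, 0.54, 0, 0, 0, 0, 0, 0, 0.54, 0, 0, 0, 0, 0, 0])

```text
clock: 10.45
position: [0.4608, 0.0657, 0.0659]
eef_rot: [-0.328, 0.629, 0.625, -0.326]
force: [-26.3, 0.7, 50.7]
grip_width: 0.539
```

```bash
python3 - <<'E'
from h import *
s,A,h=look();to([.456,.065,.068],goal(.6))
# plate points: bottom-left wing of the hasp, grey, y .09-.112
m=(A[...,1]>.094)&(A[...,1]<.116)&(A[...,2]>.05)&(A[...,2]<.135)&(A[...,0]>.43)&(A[...,0]<.48)
for z in np.arange(.05,.135,.008):
  k=m&(A[...,2]>=z)&(A[...,2]<z+.008)
  print(round(z,3),k.sum(),np.round(A[k][:,0].min(),4),np.round(np.median(A[k][:,0]),4))
E
```

```text
lid front z 0.1402
shift now-frame mm [-0.7 -4.4  2.8] goal-frame mm [-0.7 -4.4  2.8] rotvec [ 0.01  -0.005 -0.003] force [-25.5  -0.   52.5] pos [0.4608 0.0657 0.0659]
0.05 3 0.4687 0.4691
0.058 27 0.4489 0.4596
0.066 23 0.4494 0.4647
0.074 15 0.4482 0.466
0.082 10 0.4566 0.466
0.09 20 0.4631 0.4658
0.098 13 0.4647 0.466
0.106 13 0.4643 0.4651
0.114 18 0.4642 0.4657
0.122 8 0.4317 0.4647
0.13 20 0.4305 0.4612
```

The plate now reads x≈0.4655 over its whole height, so it is flat. I'll back off and check that it holds.

arm_command(commands=[0.54, 0, -2, 0, 0, 0, 0, 0.54, 0, -3, 0, 0, 0, 0, 0.54, 0, -4, 0, 0, 0, 0, 0.54, 0, -5, 1, 0, 0, 0, 0.54, 0, -8, 2, 0, 0, 0, 0.54, 0, -10, 3, 0, 0, 0, 0.54, 0, -15, 3, 0, 0, 0, 0.54, 0, -20, 3, 0, 0, 0, 0.54, 0, -25, 3, 0, 0, 0, 0.54, 0, -25, 3, 0, 0, 0])

```text
clock: 11.33
position: [0.3744, 0.0649, 0.1475]
eef_rot: [-0.331, 0.627, 0.623, -0.33]
force: [-0.3, -0.0, 0.3]
grip_width: 0.544
```

```bash
python3 - <<'E'
from h import *
s,A,h=look();b=snapshot("top");np.savez("s1.npz",**{"a_"+k:v for k,v in s.items()},**{"b_"+k:v for k,v in b.items()})
m=(A[...,1]>.09)&(A[...,1]<.116)&(A[...,2]>.05)&(A[...,2]<.135)&(A[...,0]>.43)&(A[...,0]<.48)
for z in np.arange(.05,.13,.01):
  k=m&(A[...,2]>=z)&(A[...,2]<z+.01)
  print(round(z,3),k.sum(),np.round(np.median(A[k][:,0]),4))
save("side5",s["frame"][170:240,225:295],8)
# nose/staple and hasp y extents
def sect(z0,z1,x0,x1,sat=None):
  k=(A[...,2]>=z0)&(A[...,2]<z1)&(A[...,0]>x0)&(A[...,0]<x1)&(A[...,1]>0)&(A[...,1]<.13);return np.round(np.percentile(A[k][:,1],[0,5,50,95,100]),4),k.sum()
print("staple",sect(.075,.092,.436,.455),"hasp plate",sect(.09,.12,.46,.468))
to([.388,.246,.2],goal(0))
# handle centre, side+top
for nm,S,(u0,u1,v0,v1) in(("side",s,(200,232,245,300)),("top",b,(180,208,212,240))):
  f=S["frame"][v0:v1,u0:u1].astype(int);k=(f[...,0]<110)&(f[...,0]-f[...,2]>12)&(f[...,0]>f[...,1]+6)
  D=pts(S)[v0:v1,u0:u1];k&=(D[...,2]>.075)
  print(nm,k.sum(),np.round(D[k].mean(0),4),np.argwhere(k).mean(0)[::-1]+[u0,v0], np.round(D[k].max(0),4),np.round(D[k].min(0),4))
print(proj(s,[.388,.249,.106]),proj(b,[.388,.249,.127]))
E
```

```text
lid front z 0.1423
0.05 6 0.4695
0.06 47 0.4551
0.07 31 0.4622
0.08 25 0.463
0.09 27 0.4634
0.1 25 0.464
0.11 26 0.4649
0.12 18 0.4645
staple (array([0.0535, 0.055 , 0.0678, 0.0761, 0.0772]), np.int64(38)) hasp plate (array([0.0027, 0.024 , 0.0697, 0.1128, 0.125 ]), np.int64(230))
shift now-frame mm [180.5 -34.6 -37.9] goal-frame mm [180.4 -50.  -12.6] rotvec [ 0.603 -0.005 -0.001] force [-0.2  0.5  0.7] pos [0.3754 0.0656 0.15  ]
side 87 [0.3849 0.2533 0.1136] [214.52873563 257.52873563] [0.3958 0.2589 0.1314] [0.3791 0.2451 0.0874]
top 21 [0.3874 0.2458 0.1252] [188.76190476 224.28571429] [0.3944 0.2542 0.1332] [0.3821 0.2402 0.1097]
[215.41670303 257.95211869] [187.62359289 224.09300361]
```

View pics/side5.png

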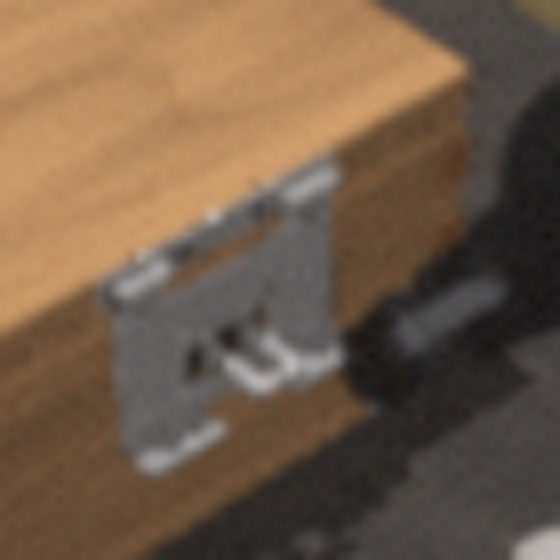

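The hasp is home: the staple (260,360) stands through the slot and the lid is held at 0.142. I'll check how flat the plate lies with a plane fit.

```bash
python3 - <<'E'
from h import *
A=0
for i in range(4):A=A+pts(snapshot("side"))/4
def fit(m):
  P=A[m]
  for _ in range(4):
    c=np.linalg.lstsq(np.c_[P[:,1]-.065,P[:,2]-.131,np.ones(len(P))],P[:,0],rcond=None)[0]
    r=P[:,0]-np.c_[P[:,1]-.065,P[:,2]-.131,np.ones(len(P))]@c;P=P[abs(r)<.0022]
  return c.round(4),len(P),np.std(r).round(4)
X,Y,Z=A[...,0],A[...,1],A[...,2]
n=(X>.455)&(X<.475)
print("plate",fit(n&(Y>.083)&(Y<.108)&(Z>.074)&(Z<.12)),fit(n&(Y>.025)&(Y<.108)&(Z>.097)&(Z<.12)))
print("face",fit(n&(Y>.125)&(Y<.175)&(Z>.04)&(Z<.12)))
E
```

```text
plate (array([-0.0114,  0.0611,  0.4655]), 89, np.float64(0.0005)) (array([-0.001 ,  0.1117,  0.4666]), 127, np.float64(0.0006))
face (array([0.0011, 0.0048, 0.4696]), 319, np.float64(0.0006))
```

The plate is about 0.055 rad off the face, inside 0.08 but thin. I'll press its lower part again, straight in and straight out.

arm_command(commands=[0.54, 0, 13.6, 5.7, 0, 0, 0, 0.54, 0, 13.6, 5.7, 0, 0, 0, 0.54, 0, 13.6, 5.7, 0, 0, 0, 0.54, 0, 13.6, 5.7, 0, 0, 0, 0.54, 0, 13.6, 5.7, 0, 0, 0, 0.54, 0, 6.8, -9.9, 0, 0, 0, 0.54, 0, 6.8, -9.9, 0, 0, 0, 0.54, 0, 6.8, -9.9, 0, 0, 0, 0.54, 0, 6.8, -9.9, 0, 0, 0, 0.54, 0, 6, -8.6, 0, 0, 0])

```text
clock: 12.47
position: [0.4521, 0.0651, 0.0762]
eef_rot: [-0.33, 0.628, 0.624, -0.329]
force: [-1.2, -0.1, 0.3]
grip_width: 0.54
```

arm_command(commands=[0.54, 0, 1.1, -1.6, 0, 0, 0, 0.54, 0, 1.1, -1.6, 0, 0, 0, 0.54, 0, 1.1, -1.6, 0, 0, 0, 0.54, 0, 1.1, -1.6, 0, 0, 0, 0.54, 0, 1.1, -1.6, 0, 0, 0, 0.54, 0, 1.1, -1.6, 0, 0, 0, 0.54, 0, 1.1, -1.6, 0, 0, 0, 0.54, 0, 1.1, -1.6, 0, 0, 0, 0.54, 0, 0, 0, 0, 0, 0, 0.54, 0, 0, 0, 0, 0, 0])

```text
clock: 13.3
position: [0.4605, 0.0648, 0.0729]
eef_rot: [-0.333, 0.625, 0.623, -0.332]
force: [-26.8, 1.5, 13.9]
grip_width: 0.538
```

arm_command(commands=[0.54, 0, -1.5, 1.6, 0, 0, 0, 0.54, 0, -1.5, 1.6, 0, 0, 0, 0.54, 0, -1.5, 1.6, 0, 0, 0, 0.54, 0, -1.5, 1.6, 0, 0, 0, 0.54, 0, -1.5, 1.6, 0, 0, 0, 0.54, 0, -4, 5, 0, 0, 0, 0.54, 0, -8, 10, 0, 0, 0, 0.54, 0, -8, 10, 0, 0, 0, 0.54, 0, -15, 10, 0, 0, 0, 0.54, 0, -20, 5, 0, 0, 0])

```text
clock: 14.13
position: [0.3886, 0.0649, 0.0989]
eef_rot: [-0.331, 0.627, 0.623, -0.33]
force: [-0.3, 0.0, -0.6]
grip_width: 0.54
```

```bash
python3 - <<'E'
from h import *
A=0
for i in range(4):A=A+pts(snapshot("side"))/4
def fit(m):
  P=A[m]
  for _ in range(4):
    c=np.linalg.lstsq(np.c_[P[:,1]-.065,P[:,2]-.131,np.ones(len(P))],P[:,0],rcond=None)[0]
    r=P[:,0]-np.c_[P[:,1]-.065,P[:,2]-.131,np.ones(len(P))]@c;P=P[abs(r)<.0022]
  return c.round(4),len(P),np.std(r).round(4)
X,Y,Z=A[...,0],A[...,1],A[...,2]
n=(X>.455)&(X<.475)
print("plate",fit(n&(Y>.083)&(Y<.108)&(Z>.074)&(Z<.12)),fit(n&(Y>.025)&(Y<.108)&(Z>.097)&(Z<.12)))
print("face",fit(n&(Y>.125)&(Y<.175)&(Z>.04)&(Z<.12)))
look()
to([.384,.247,.2],goal(0))
E
```

```text
plate (array([-0.0066,  0.0212,  0.4659]), 90, np.float64(0.0005)) (array([-0.0041,  0.0509,  0.4664]), 127, np.float64(0.0006))
face (array([-0.0012,  0.0052,  0.4698]), 324, np.float64(0.0006))
lid front z 0.1422
shift now-frame mm [181.2 -86.5 -49.2] goal-frame mm [181.3 -99.1   7.5] rotvec [ 0.602 -0.005 -0.002] force [ 0.5  1.3 -0.5] pos [0.3915 0.0657 0.1009]
```

arm_command(commands=[0.54, 0, -12, 0, 0.1, 0, 0, 0.54, 0, -12, 0, 0.1, 0, 0, 0.54, 0, -12, 0, 0.1, 0, 0, 0.54, 0, -12, 0, 0.1, 0, 0, 0.54, 0, -12, 0, 0.1, 0, 0, 0.54, 0, -12, 0, 0.1, 0, 0, 0.54, 20, -5, 0, 0, 0, 0, 0.54, 30, -5, 0, 0, 0, 0, 0.54, 30, -5, 0, 0, 0, 0, 0.54, 30, -5, 0, 0, 0, 0])

```text
clock: 15.22
position: [0.3682, 0.177, 0.1843]
eef_rot: [-0.499, 0.505, 0.5, -0.496]
force: [-0.2, -0.2, 1.0]
grip_width: 0.542
```

```bash
python3 - <<'E'
from h import *
to([.385,.248,.2],goal(0));to([.385,.248,.093],goal(0));print(get_obs()["q"].round(2))
E
```

```text
shift now-frame mm [ 71.1 -15.6 -16.5] goal-frame mm [ 71.  -15.7 -16.8] rotvec [ 0.01  -0.007 -0.001] force [-0.2 -0.2  1. ] pos [0.3682 0.177  0.1843]
shift now-frame mm [ 71.2  91.4 -15.4] goal-frame mm [ 71.   91.3 -16.8] rotvec [ 0.01  -0.007 -0.001] force [-0.2 -0.2  1. ] pos [0.3682 0.177  0.1843]
[ 0.45  0.06 -0.36  1.15 -0.01  0.46]
```

arm_command(commands=[0.54, 17.8, 0, -4.2, 0.0025, -0.0018, 0, 0.54, 17.8, 0, -4.2, 0.0025, -0.0018, 0, 0.54, 17.8, 0, -4.2, 0.0025, -0.0018, 0, 0.54, 17.8, 0, -4.2, 0.0025, -0.0018, 0, 0.54, 0, 20, 0, 0, 0, 0, 0.54, 0, 20, 0, 0, 0, 0, 0.54, 0, 20, 0, 0, 0, 0, 0.54, 0, 16, 0, 0, 0, 0, 0.54, 0, 15.3, 0, 0, 0, 0, 0.54, 0, 0, 0, 0, 0, 0])

```text
clock: 16.05
position: [0.3834, 0.2459, 0.0904]
eef_rot: [0.5, -0.5, -0.499, 0.502]
force: [-0.5, -0.4, -0.6]
grip_width: 0.541
```

```bash
python3 - <<'E'
from h import *
to([.385,.248,.093],goal(0))
s=snapshot("side");save("side6",s["frame"][215:315,160:260],6)
E
```

```text
shift now-frame mm [ 2.1 -2.6 -1.6] goal-frame mm [ 2.1 -2.6 -1.6] rotvec [-0.003  0.001 -0.004] force [-0.5 -0.4 -0.6] pos [0.3834 0.2459 0.0904]
```

View pics/side6.png

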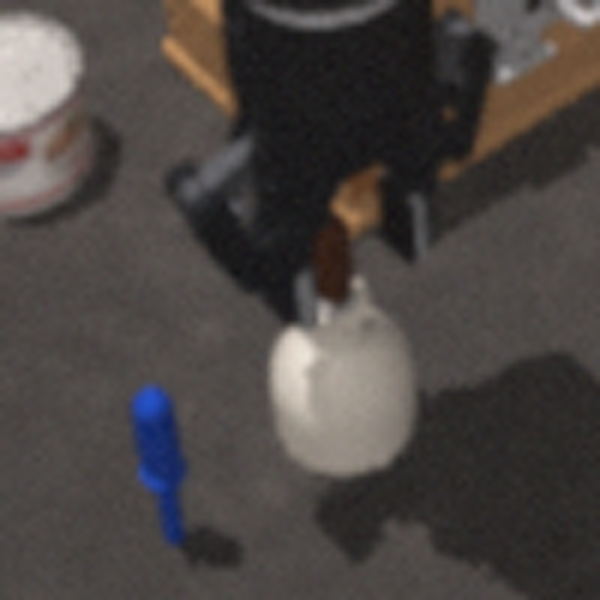

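The dark handle (332,255) stands between the open fingers and the bottle is upright. Small correction, then close.

arm_command(commands=[0.54, 2, -2.6, -1.6, 0, 0, 0, 0.54, 0, 0, 0, 0, 0, 0, 0.4, 0, 0, 0, 0, 0, 0, 0.3, 0, 0, 0, 0, 0, 0, 0.25, 0, 0, 0, 0, 0, 0, 0.2, 0, 0, 0, 0, 0, 0, 0.15, 0, 0, 0, 0, 0, 0, 0.1, 0, 0, 0, 0, 0, 0, 0.1, 0, 0, 0, 0, 0, 0, 0.1, 0, 0, 0, 0, 0, 0], newtons=40)

```text
clock: 16.93
position: [0.3862, 0.249, 0.0971]
eef_rot: [-0.499, 0.5, 0.501, -0.5]
force: [-0.4, -0.9, 5.8]
grip_width: 0.17
```

arm_command(commands=[0.1, 0, -2, 0, 0, 0, 0, 0.1, 0, -5, 0, 0, 0, 0, 0.1, 0, -8, 0, 0, 0, 0, 0.1, 0, -8, 0, 0, 0, 0, 0.1, 0, -8, 0, 0, 0, 0, 0.1, 0, -8, 0, 0, 0, 0, 0.1, 0, -8, 0, 0, 0, 0, 0.1, 0, -8, 0, 0, 0, 0, 0.1, 0, -20, 0, 0, 0, 0, 0.1, 0, -20, 0, 0, 0, 0])

```text
clock: 17.77
position: [0.3853, 0.2486, 0.1924]
eef_rot: [0.499, -0.5, -0.5, 0.501]
force: [1.1, -0.6, 0.2]
grip_width: 0.174
```

```bash
python3 - <<'E'
from h import *
o=get_obs();print(o["grip_width"],o["position"])
s=snapshot("side");b=snapshot("top")
save("side7",s["frame"][150:310,150:310],3.5)
E
```

```text
0.1740149309080637 [0.38534184 0.24858902 0.19244441]
```

View pics/side7.png

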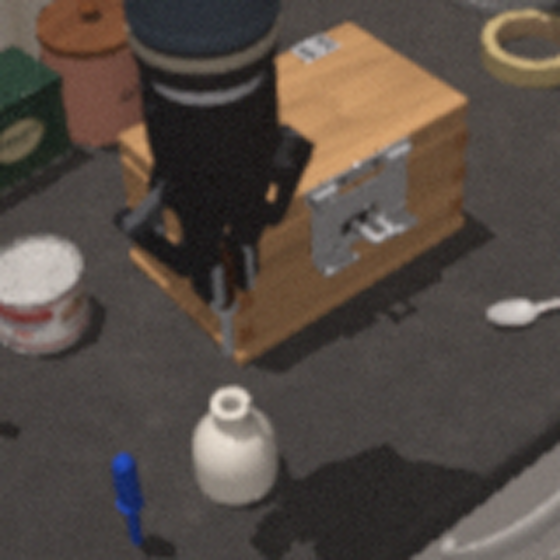

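The pin is out (handle (235,265), shank (228,330)) and the bottle is standing at (235,450). Now I carry the pin over in front of the hasp.

arm_command(commands=[0.1, -18.3, 0, 0, 0, 0, 0, 0.1, -18.3, 0, 0, 0, 0, 0, 0.1, -18.3, 0, 0, 0, 0, 0, 0.1, -18.3, 0, 0, 0, 0, 0, 0.1, -18.3, 0, 0, 0, 0, 0, 0.1, -18.3, 0, 0, 0, 0, 0, 0.1, -18.3, 0, 0, 0, 0, 0, 0.1, -18.3, 0, 0, 0, 0, 0, 0.1, -18.3, 0, 0, 0, 0, 0, 0.1, -18.3, 0, 0, 0, 0, 0])

```text
clock: 18.7
position: [0.3857, 0.065, 0.1915]
eef_rot: [-0.499, 0.5, 0.5, -0.5]
force: [0.0, 0.4, -0.8]
grip_width: 0.173
```

arm_command(commands=[0.1, 0, 0, -11, 0, 0, 0, 0.1, 0, 0, -11, 0, 0, 0, 0.1, 0, 0, -11, 0, 0, 0, 0.1, 0, 0, -11, 0, 0, 0, 0.1, 0, 0, -11, 0, 0, 0, 0.1, 0, 0, -11, 0, 0, 0, 0.1, 0, 8, 0, 0, 0, 0, 0.1, 0, 8, 0, 0, 0, 0, 0.1, 0, 6, 0, 0, 0, 0, 0.1, 0, 0, 0, 0, 0, 0])

```text
clock: 19.53
position: [0.4505, 0.0659, 0.1681]
eef_rot: [0.5, -0.499, -0.5, 0.501]
force: [0.2, 0.6, -0.6]
grip_width: 0.175
```

```bash
python3 - <<'E'
from h import *
to([.4515,.0655,.16],goal(0))
s=snapshot("side");b=snapshot("top");np.savez("s2.npz",**{"a_"+k:v for k,v in s.items()},**{"b_"+k:v for k,v in b.items()})
f=np.hstack([cv2.resize(s["frame"][180:230,230:280],(400,400),interpolation=2),cv2.resize(b["frame"][180:230,222:272],(400,400),interpolation=2)]);save("pin8",f,1)
A=0
for i in range(6):A=A+pts(snapshot("side"))/6
X,Y,Z=A[...,0],A[...,1],A[...,2]
P=A[(X>.43)&(X<.463)&(Y>.045)&(Y<.085)&(Z>.07)&(Z<.165)]
for z in np.arange(.074,.165,.006):
  t=P[(P[:,2]>=z)&(P[:,2]<z+.006)]
  if len(t):print(round(z,3),len(t),np.round(t.mean(0),4),np.round(t.min(0),4)[:2],np.round(t.max(0),4)[:2])
for p in([.4550,.0655,.1],[.455,.0655,.086]):print(proj(s,p)-[230,180])
E
```

```text
shift now-frame mm [-0.4  8.1 -1. ] goal-frame mm [-0.4  8.1 -1. ] rotvec [-0.002  0.002 -0.001] force [ 0.2  0.6 -0.6] pos [0.4505 0.0659 0.1681]
0.074 6 [0.4584 0.069  0.0783] [0.4534 0.0578] [0.4623 0.0754]
0.08 34 [0.4483 0.0646 0.0843] [0.4382 0.0528] [0.4629 0.075 ]
0.086 15 [0.4498 0.0655 0.0866] [0.4392 0.0542] [0.4629 0.0745]
0.104 1 [0.4522 0.0689 0.1095] [0.4522 0.0689] [0.4522 0.0689]
0.11 3 [0.4526 0.0685 0.1125] [0.4511 0.0663] [0.4545 0.0705]
0.116 6 [0.4528 0.0684 0.1178] [0.4509 0.0659] [0.4552 0.0708]
0.122 6 [0.4529 0.0685 0.125 ] [0.4512 0.0663] [0.455  0.0704]
0.128 4 [0.4534 0.0691 0.1312] [0.4514 0.0663] [0.4551 0.0705]
0.134 5 [0.4522 0.0686 0.1365] [0.4507 0.0663] [0.4555 0.07  ]
0.14 6 [0.4529 0.0688 0.1429] [0.4508 0.0665] [0.4559 0.0706]
0.146 3 [0.4524 0.0693 0.1487] [0.4508 0.0673] [0.4548 0.0707]
0.152 14 [0.4525 0.0681 0.1557] [0.4458 0.0535] [0.4604 0.0762]
0.158 4 [0.451  0.0699 0.1595] [0.4483 0.0656] [0.4563 0.0729]
0.164 2 [0.4475 0.0704 0.1646] [0.4471 0.0674] [0.448  0.0734]
[25.20892869 30.46363375]
[25.14513337 34.20890201]
```

View pics/pin8.png

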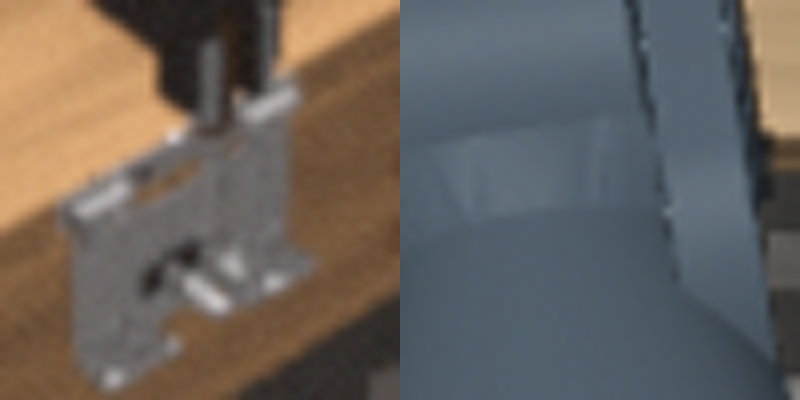

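The pin hangs plumb between the fingers, its shank at (215,150) left half, straight above the staple at (205,280). The top camera is blocked by the arm. Now a finer y for the staple, from a brightness profile on the plane of its top.

```bash
python3 - <<'E'
from h import *
fr=0
for i in range(8):
  s=snapshot("side");fr=fr+s["frame"].astype(np.float32).mean(-1)/8
ys=np.arange(.045,.090,.0015)
print("y ",(ys*1000).round(1).tolist())
for x in(.441,.444,.447,.450,.453,.456,.459):
  p=np.array([proj(s,[x,y,.086]) for y in ys],np.float32)
  print(x,cv2.remap(fr,p[:,0][None],p[:,1][None],cv2.INTER_CUBIC)[0].astype(int).tolist())
# same for z=.12 pin shank across view direction
d=np.array([.668,.744]) # horizontally perpendicular to the view
for z in(.115,.122,.13):
  p=np.array([proj(s,[.455+d[0]*k,.0666+d[1]*k,z]) for k in np.arange(-.014,.0141,.002)],np.float32)
  print(z,cv2.remap(fr,p[:,0][None],p[:,1][None],cv2.INTER_CUBIC)[0].astype(int).tolist())
E
```

```text
y  [45.0, 46.5, 48.0, 49.5, 51.0, 52.5, 54.0, 55.5, 57.0, 58.5, 60.0, 61.5, 63.0, 64.5, 66.0, 67.5, 69.0, 70.5, 72.0, 73.5, 75.0, 76.5, 78.0, 79.5, 81.0, 82.5, 84.0, 85.5, 87.0, 88.5]
0.441 [126, 138, 148, 147, 133, 117, 108, 111, 113, 112, 109, 105, 104, 105, 105, 114, 129, 142, 148, 144, 130, 113, 99, 91, 89, 89, 89, 89, 89, 91]
0.444 [107, 115, 116, 110, 103, 103, 105, 106, 106, 103, 100, 97, 94, 96, 111, 135, 162, 180, 182, 165, 138, 114, 103, 95, 90, 89, 88, 87, 86, 87]
0.447 [104, 107, 108, 107, 107, 108, 108, 109, 107, 104, 100, 95, 93, 99, 120, 151, 177, 190, 180, 157, 137, 120, 106, 97, 93, 93, 92, 91, 89, 89]
0.45 [105, 107, 108, 111, 115, 124, 132, 134, 129, 118, 107, 97, 94, 104, 125, 153, 173, 180, 175, 160, 135, 115, 100, 98, 99, 99, 98, 98, 97, 98]
0.453 [102, 106, 110, 119, 135, 152, 163, 161, 149, 131, 113, 101, 99, 108, 126, 150, 171, 178, 171, 155, 131, 110, 101, 100, 103, 105, 105, 104, 105, 107]
0.456 [105, 111, 124, 137, 151, 162, 165, 156, 139, 120, 108, 100, 98, 107, 127, 148, 162, 167, 160, 136, 112, 94, 91, 96, 101, 106, 108, 109, 108, 106]
0.459 [114, 122, 128, 131, 134, 136, 132, 123, 115, 107, 98, 95, 93, 100, 111, 123, 131, 134, 125, 107, 96, 93, 89, 92, 93, 92, 92, 89, 90, 94]
0.115 [105, 105, 103, 101, 99, 100, 105, 110, 108, 104, 102, 103, 104, 103, 104]
0.122 [105, 104, 103, 102, 102, 103, 106, 110, 107, 103, 102, 105, 109, 112, 111]
0.13 [105, 104, 103, 102, 103, 105, 107, 110, 110, 109, 105, 97, 91, 91, 95]
```

The bars peak at y≈54.4 and 70.6 mm, so the loop's middle is at y≈62.6 mm (chest middle 64.8). The pin's y is about 65.9. I'll shift −3 mm in y and lower slowly to feel.

arm_command(commands=[0.1, -1.5, 0, 0, 0, 0, 0, 0.1, -1.6, 0, 0, 0, 0, 0, 0.1, 0, 4, 0, 0, 0, 0, 0.1, 0, 4, 0, 0, 0, 0, 0.1, 0, 4, 0, 0, 0, 0, 0.1, 0, 4, 0, 0, 0, 0, 0.1, 0, 3, 0, 0, 0, 0, 0.1, 0, 3, 0, 0, 0, 0, 0.1, 0, 2, 0, 0, 0, 0, 0.1, 0, 2, 0, 0, 0, 0])

```text
clock: 21.17
position: [0.4522, 0.0629, 0.1437]
eef_rot: [-0.499, 0.5, 0.501, -0.5]
force: [0.8, 0.5, -0.9]
grip_width: 0.171
```

```bash
python3 - <<'E'
from h import *
to([.4505,.0625,.101],goal(0));o=get_obs();print(o["force"].round(1),o["wrist_torque"].round(2))
E
```

```text
shift now-frame mm [-0.3 42.7  1.7] goal-frame mm [-0.4 42.7  1.7] rotvec [ 0.001  0.002 -0.001] force [ 0.8  0.5 -0.9] pos [0.4522 0.0629 0.1437]
[ 0.8  0.5 -0.9] [-0.03 -0.01 -0.01]
```

arm_command(commands=[0.1, 0, 1, 0, 0, 0, 0, 0.1, 0, 1, 0, 0, 0, 0, 0.1, 0, 1, 0, 0, 0, 0, 0.1, 0, 1, 0, 0, 0, 0, 0.1, 0, 1, 0, 0, 0, 0, 0.1, 0, 1, 0, 0, 0, 0, 0.1, 0, 1, 0, 0, 0, 0, 0.1, 0, 1, 0, 0, 0, 0, 0.1, 0, 0, 0, 0, 0, 0, 0.1, 0, 0, 0, 0, 0, 0])

```text
clock: 22.0
position: [0.4522, 0.0628, 0.1359]
eef_rot: [-0.499, 0.5, 0.501, -0.5]
force: [-0.1, 0.4, -0.0]
grip_width: 0.176
```

```bash
python3 - <<'E'
from h import *
to([.4505,.0625,.101],goal(0));o=get_obs();print(o["force"].round(1),o["wrist_torque"].round(2))
E
```

```text
shift now-frame mm [-0.3 34.9  1.7] goal-frame mm [-0.3 34.9  1.7] rotvec [ 0.001  0.002 -0.001] force [-0.1  0.4 -0. ] pos [0.4522 0.0628 0.1359]
[-0.1  0.4 -0. ] [ 0.02  0.03 -0.  ]
```

There's no contact with the tip about 10 mm below the staple's top, so it is in the loop. Going on down.

arm_command(commands=[0.1, 0, 3, 0, 0, 0, 0, 0.1, 0, 3, 0, 0, 0, 0, 0.1, 0, 3, 0, 0, 0, 0, 0.1, 0, 3, 0, 0, 0, 0, 0.1, 0, 3, 0, 0, 0, 0, 0.1, 0, 3, 0, 0, 0, 0, 0.1, 0, 3, 0, 0, 0, 0, 0.1, 0, 3, 0, 0, 0, 0, 0.1, 0, 3, 0, 0, 0, 0, 0.1, 0, 2, 0, 0, 0, 0])

```text
clock: 22.83
position: [0.4521, 0.0628, 0.1065]
eef_rot: [-0.499, 0.5, 0.5, -0.5]
force: [0.5, 0.3, -0.0]
grip_width: 0.171
```

arm_command(commands=[0.1, 0, 1, 0, 0, 0, 0, 0.1, 0, 1, 0, 0, 0, 0, 0.1, 0, 1, 0, 0, 0, 0, 0.1, 0, 1, 0, 0, 0, 0, 0.1, 0, 1, 0, 0, 0, 0, 0.1, 0, 1, 0, 0, 0, 0, 0.1, 0, 0, 0, 0, 0, 0, 0.1, 0, 0, 0, 0, 0, 0, 0.1, 0, 0, 0, 0, 0, 0, 0.1, 0, 0, 0, 0, 0, 0])

```text
clock: 23.67
position: [0.4527, 0.0629, 0.1027]
eef_rot: [-0.499, 0.501, 0.501, -0.5]
force: [-5.6, -0.8, 21.9]
grip_width: 0.169
```

```bash
python3 - <<'E'
from h import *
o=get_obs();print(o["position"].round(4),o["force"].round(1),o["wrist_torque"].round(2))
s=snapshot("side");save("pin9",s["frame"][165:235,225:295],8)
E
```

```text
[0.4527 0.0629 0.1027] [-5.6 -0.8 21.9] [-0.25  1.34  0.01]
```

View pics/pin9.png

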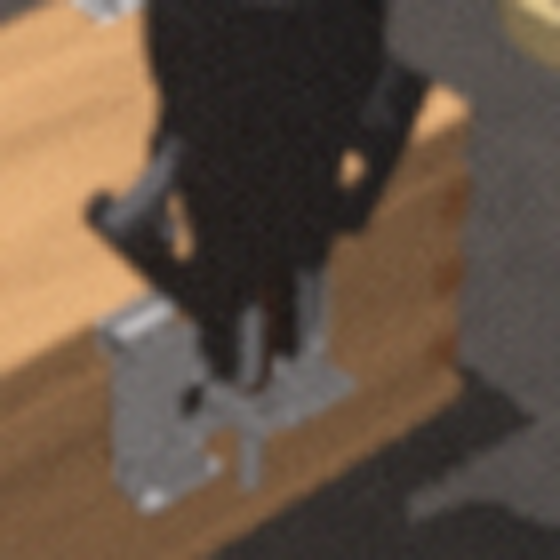

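The collar is on the staple (22 N up) and the shank shows below the loop at (250,470). I'll ease off, open only a little so the barrels stay clear, and withdraw.

arm_command(commands=[0.1, 0, -1, 0, 0, 0, 0, 0.1, 0, -1, 0, 0, 0, 0, 0.2, 0, 0, 0, 0, 0, 0, 0.28, 0, 0, 0, 0, 0, 0, 0.28, 0, 0, 0, 0, 0, 0, 0.28, 0, 0, 0, 0, 0, 0, 0.28, 0, -3, 1, 0, 0, 0, 0.28, 0, -5, 1, 0, 0, 0, 0.28, 0, -6, 1, 0, 0, 0, 0.28, 0, -8, 1, 0, 0, 0])

```text
clock: 24.55
position: [0.4479, 0.0628, 0.1254]
eef_rot: [-0.499, 0.5, 0.5, -0.5]
force: [0.1, 0.5, -0.1]
grip_width: 0.283
```

arm_command(commands=[0.28, 0, -10, 0, 0, 0, 0, 0.28, 0, -10, 0, 0, 0, 0, 0.28, 0, -10, 0, 0, 0, 0, 0.28, 0, -20, 0, 0, 0, 0, 0.28, 0, -20, 0, 0, 0, 0, 0.28, 0, -10, 10, 0, 0, 0, 0.28, 0, -10, 20, 0, 0, 0, 0.28, -30, 0, 10, 0, 0, 0, 0.28, -30, 0, 0, 0, 0, 0, 0.28, -30, 0, 0, 0, 0, 0])

```text
clock: 25.38
position: [0.4068, -0.0275, 0.2156]
eef_rot: [-0.498, 0.5, 0.501, -0.501]
force: [-0.5, 0.9, -0.6]
grip_width: 0.278
```

```bash
python3 - <<'E'
from h import *
A=0
for i in range(4):
  s=snapshot("side");A=A+pts(s)/4
o=get_obs();print(o["position"].round(3),o["force"].round(1),o["clock"])
save("fin10",s["frame"][150:310,160:320],3.6)
X,Y,Z=A[...,0],A[...,1],A[...,2]
P=A[(X>.43)&(X<.4625)&(Y>.048)&(Y<.08)&(Z>.03)&(Z<.15)]
for z in np.arange(.04,.15,.006):
  t=P[(P[:,2]>=z)&(P[:,2]<z+.006)]
  if len(t):print(round(z,3),len(t),np.round(t.mean(0),4),np.round(t.max(0)-t.min(0),4)[:2])
def fit(m):
  P=A[m]
  for _ in range(4):
    c=np.linalg.lstsq(np.c_[P[:,1]-.065,P[:,2]-.131,np.ones(len(P))],P[:,0],rcond=None)[0]
    r=P[:,0]-np.c_[P[:,1]-.065,P[:,2]-.131,np.ones(len(P))]@c;P=P[abs(r)<.0022]
  return c.round(4)
print("plate",fit((X>.455)&(X<.475)&(Y>.083)&(Y<.108)&(Z>.074)&(Z<.12)));look()
E
```

```text
[ 0.408 -0.028  0.215] [0.1 0.8 0.3] 25.5833
0.04 3 [0.4544 0.0659 0.0437] [0.0051 0.003 ]
0.046 5 [0.4544 0.0667 0.0494] [0.0066 0.0024]
0.052 5 [0.4536 0.0661 0.056 ] [0.0057 0.003 ]
0.058 4 [0.4551 0.0665 0.0615] [0.006  0.0033]
0.064 6 [0.4536 0.0583 0.0662] [0.0117 0.0177]
0.076 6 [0.4526 0.0735 0.0803] [0.0163 0.0104]
0.082 37 [0.4462 0.0671 0.0856] [0.0246 0.0219]
0.088 12 [0.4519 0.067  0.0899] [0.0122 0.0133]
0.094 7 [0.4512 0.068  0.098 ] [0.0103 0.0102]
0.1 9 [0.451  0.0674 0.1028] [0.0092 0.0102]
0.106 11 [0.4509 0.0677 0.1093] [0.0104 0.0105]
0.112 10 [0.4517 0.0683 0.1156] [0.0105 0.009 ]
0.118 9 [0.4513 0.0678 0.1211] [0.011  0.0099]
0.124 12 [0.4519 0.0677 0.127 ] [0.0114 0.0099]
0.13 17 [0.4537 0.0648 0.1333] [0.0123 0.0111]
plate [-0.0223  0.0191  0.4662]
lid front z 0.1425
```

Picture limit reached, so I check by numbers. The handle top is at about 0.135 and the tip at about 0.041, both as expected for fully home, and the pin is plumb. A last check on the bottle, then hand in.

```bash
python3 - <<'E'
from h import *
s=snapshot("side");A=pts(s)
P=A[(A[...,0]>.34)&(A[...,0]<.44)&(A[...,1]>.2)&(A[...,1]<.3)&(A[...,2]>.02)&(A[...,2]<.15)]
print("bottle top z",P[:,2].max().round(3),"neck",P[P[:,2]>.07].mean(0).round(3),"body",P[(P[:,2]>.03)&(P[:,2]<.05)].mean(0).round(3))
z=np.load("s0.npz");B0=z["b_frame"].astype(int);B=snapshot("top")["frame"].astype(int)
for n,(u,v) in dict(tin=(185,159),tape=(351,161),timer=(359,229)).items():
  print(n,"mean change",abs(B-B0)[v-18:v+18,u-18:u+18].mean().round(1))
A=pts(snapshot("side"));P=A[(A[...,0]>.43)&(A[...,0]<.4625)&(A[...,1]>.048)&(A[...,1]<.08)&(A[...,2]>.03)];print("handle top",np.sort(P[P[:,2]<.16][:,2])[-5:].round(4))
hand_in()
E
```

```text
bottle top z 0.083 neck [0.388 0.251 0.078] body [0.374 0.261 0.041]
tin mean change 2.3
tape mean change 2.2
timer mean change 2.2
handle top [0.1347 0.1347 0.1355 0.1356 0.136 ]
the job is handed in; nothing more can be done
```

The chest is fastened, with the pin fully home in the staple, and I handed the job in at about 26 s of the 72 s.

**Hasp and lid:** I swung the hasp down with both fingers straddling the middle, pressed it and the lid to the stop, then pushed it flat. The highest reading was about 52 N. After I let go the hasp had sprung out to about 0.055 rad, so I pressed it once more. It now stands about 0.015–0.02 rad off the chest front. The lid's front edge is about 2 mm above its stop, about 0.015 rad.

**Pin:** I took the brown pin from the bottle, not the blue one. I sighted the loop at y ≈ 62.6 mm, about 2 mm off the middle, and the pin went in at the first try. The collar met the staple at 22 N, and I backed off before letting go. The handle top measures 0.135 m and the tip about 0.041 m, both right for fully home, and the pin is plumb.

**Bystanders and arm:** The bottle stands where it was, with its mouth at 0.08 m. The image patches around the tin, tape and egg timer look unchanged, and the arm is clear.

**Not confirmed:**
- The last picture could not be viewed because of the limit of 12, so the end check is from depth readings alone.
- Along the way q6 reached its 3.14 stop and I had to turn the tool half round.
- The depth and brightness estimates of the loop's y differed by about 1.3 mm.

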